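Pin the shield lid shut and hold a sample carrier in the hood

TASK

Lock the lid of the shield hood by pushing the headed pin down through the fork and the lid's lug until its head sits fully home on the fork, and let go of the pin. Then take the sample carrier from its rack, lower its blade through the slot in the lid and finish while still gripping it there, upright and hanging from the gripper, with its round sample level with the objective inside the hood and the carrier not pressed against the hood. Leave the loose lens, the positioner and the jar where they are.

Things in the scene. Friction and masses are not known exactly. Their poses are not given: they have to be found in the camera images.
- hood: Fixed shield hood, black walls, open on its +x side, on a 10 mm thick, 170 x 170 mm steel platen. Aluminium lid 130 (x) x 120 (y) x 8 mm, top 115 mm above the table, with one slot in its middle. From the lid a lug goes out to +y into a dark steel fork, top 124 mm above the table. All share the hood's yaw. Origin: centre of the platen's underside, on the table; z up.
- slot (a point): Centre of the slot's mouth in the lid's top face, 115 mm above the table; axes as the hood's. The slot is 42 mm along the hood's x, 10 mm along its y, 8 mm deep, edges bevelled 1.5 mm.
- view (a point): Point straight below the slot's centre, 55 mm above the table, on the axis of the fixed horizontal objective that comes from the hood's -y wall to 22 mm from this point: the height for the carrier's sample. Below it stands a fixed round stage, top 20 mm above the table.
- fork_hole (a point): Centre of the pin hole's upper mouth in the fork's top face (40 x 50 mm), 124 mm above the table, 100 mm from the slot along the hood's +y. The hole is vertical, 12 mm across, bevelled 1.5 mm, in line through fork, lug and fork (26 mm in all), free air below.
- pin: Loose steel headed pin, upright, about 90 g: shank 10 mm across, 45 mm long, foot bevelled; above it a flange 24 mm across, 6 mm thick; above that a round knob to grip, 16 mm across, 6 to 42 mm above the origin. Origin: on the axis, in the flange's underside; z up. Starts hanging by its flange in the pin block; fully home, its origin is at fork_hole.
- pin_block: Fixed grey block 50 x 50 x 60 mm with one vertical hole in the middle of its top (13.5 mm across, 52 mm deep), in which the pin starts. Origin: centre of its underside, on the table. Block and rack may have changed sides.
- carrier: Loose sample carrier, about 130 g, upright in its rack: flat aluminium blade 40 mm wide (its x), 8 mm thick (its y), 100 mm tall, lowest 3 mm narrowed to 36 x 5 mm; on top a black handle block 48 (x) x 16 (y) mm, 100 to 142 mm above the origin. Origin: centre of the blade's bottom end; z up. Both faces are alike: it may go into the slot either way round.
- sample (a point): Centre of the round sample, 16 mm across, let into the blade and seen on both faces, 20 mm above the carrier's origin. With it at view, the handle's underside is 20 mm above the lid.
- rack: Fixed aluminium block 80 (x) x 50 (y) x 50 mm with one slot in its top (43.5 mm in x, 11.5 mm in y, 40 mm deep), in which the carrier starts with its tip 10 mm above the table. Origin: centre of its underside, on the table.
- lens: Bystander: loose steel objective lens standing upright, 28 mm across, 45 mm tall. Origin: centre of its underside.
- positioner: Bystander: loose black micro-positioner with three steel screws, about 80 x 80 x 84 mm. Origin: centre of its underside.
- jar: Bystander: loose glass jar with white cap, 52 mm across, 55 mm tall. Origin: centre of its underside.
Not all that is in view belongs to the job. Leave any blue or yellow look-alike of the pin alone.

How it is judged:
By the outcome, as a careful person would: the job done as asked, in the order asked, and still so for the second after the job is handed in, while the arm keeps its last pose, push and grip.
It also fails if it takes over 72 s, if anything falls off the work surface, if the arm or the gripper's body presses on something with over 40 N, if the wrist force passes 120 N, or if a joint passes its speed limit or range.

ROBOT

A 7-joint arm with a two-finger parallel gripper is mounted at the origin on the work surface. World frame = base frame: x ahead of the robot, y to its left, z up, the work surface at z = 0. Lengths are in m, angles in rad, forces in N, time in s.
With the tool pointing down it reaches from about 0.425 to 0.875 m from the base axis. Payload 4.7 kg.
Tool frame: the origin (TCP) lies at the very end of the fingers, on their centre line; the grasp point (between the pads) lies 19 mm behind it; z points along the fingers, y is the line along which they close (so a half turn about z gives the same grasp; the last joint's range is limited). The gripper opens to 87 mm and grips with 3 to 60 N. Pads are 19 mm wide; open, the fingers measure 117 mm over their backs; the gripper's body (75 mm by 190 mm) begins 51 mm behind the grasp point.
Start: joints at [-1.128, 0.321, -0.07, 1.45, 0.023, 1.371, -0.057], TCP at [0.27, 0.591, 0.223] pointing down, gripper open.
Joint ranges: [-2.86, 2.86], [-0.3, 2.09], [-1.38, 1.24], [0.06, 2.45], [-1.56, 4.7], [0.09, 2.05], [-2.69, 2.69]. Speed limits (rad/s): [2.57, 2.57, 3.14, 3.14, 3.14, 3.14, 3.14].

INTERFACE

Orientations are given as a rotation vector (axis times angle).
In Python, from bench import ctrl, vision gives the robot as it stands.
- The arm moves only by the tool jog_arm, never from a script. Its argument "increments" is a list of rows, each an object of numbers: "tx", "ty", "tz": the shift along the tool's x, y, z in mm; "wx", "wy", "wz": the turn, a rotation vector about the tool's x, y, z in rad; "gripper": the opening, from 0 (shut) to 1 (fully open). In form: [{"tx": .., "ty": .., "tz": .., "wx": .., "wy": .., "wz": .., "gripper": ..}, ...]. A call has exactly 5 rows; each row is the pose to reach, as a shift and turn from the pose commanded when the call began, along the tool's axes at that moment; what a row does not reach only later rows make up. A row lasts 1/12 s, in which the tool goes at most 41.7 mm and 7.16 degrees, less where a joint would pass 70% of its speed; a pose out of reach is approached as far as the arm can. A call with a gripper value outside its range is refused whole. The fingers move at their own pace and stop on an object; "grip_force" is the grip in N (left out, the last holds). Time passes only in rows, so rows that repeat a pose let the fingers close, or fill a call up. It gives the time, the measured TCP pose, the force, the opening and the grip force at its end, in the units of the state.
- ctrl.get_state(): the state, without advancing time (a new reading comes with each control period).
- vision.get_image(name): name is "side" or "top" or "wrist"; returns a dict with "color" (480x640x3 uint8, blue, green, red), "fx", "fy", "cx", "cy" (pixels), "extrinsics" (4x4, takes a point from world to camera coordinates). Camera axes: x right, y down, z forward; pixel columns grow to the right and rows downward; lengths in m; the calibration is good to about 2 mm. A picture is of the moment at which its call begins. There is no depth.
- ctrl.close_job(): hands the job in; it is judged then, once.
Trained networks look in the newest picture that a camera, given by its name, has taken for a name from the list of things; names that differ only in an ending like _2 or _b are one class to them, and where a whole thing is asked for, a point or a joint stands for the part that bears it (a point fixed in the world has none). Each returns a list of dicts, best first, with "conf" (0 to 1); they miss things now and then, are a little off and sometimes report something else, mostly with a low value. They report only what shows in the picture. A call takes as long as a camera call. They do not tell look-alikes from the thing itself.
- vision.spot_in(camera, thing): "bbox" ([left, top, right, bottom] in pixels, round what is visible of it).
The state is a dict: "time": time; "joint_positions": joint angles; "qd": joint speeds; "joint_torque": joint torques, N m; "position": TCP position; "tool_rot": TCP orientation; "ft_force": force on the tool from outside, world axes, zero at the start; "torque": the same for the moment, N m; "grip_width": opening from 0.0 (shut) to 1.0 (fully open); "grip_force": force on a finger pad.
Only numpy, scipy, OpenCV 4.12 (cv2) and the standard library are available. Lean on these libraries where they do the work, as an engineer would, in place of code of your own. Each camera call takes 0.05 s, during which the arm holds its last target. There are 200 camera calls.

## Working session

There is one attempt and no reset: what is moved stays moved. The work goes in short steps, Python scripts to look and compute and a tool call to move; the robot and the scene stay as the last step left them, time stands still between calls to the robot, and variables do not carry over. Pictures are saved under pics/ and viewed, at most 10 in all, crops included, and the job is handed in when it is done.

Besides the shell and the picture viewer there is one more tool, called after "Emit:" as name(argument=value, ...), one argument or row to a line, values as JSON. jog_arm: Moves the arm, as the interface text tells. Its arguments: {"type":"object","properties":{"increments":{"type":"array"},"grip_force":{"type":"number"}},"required":["increments"]}

```bash
mkdir -p pics
cat > h.py <<'E'
import numpy as np, cv2, json
from scipy.spatial.transform import Rotation as R
from bench import ctrl, vision
def ray(im,u,v):
    E=np.array(im["extrinsics"]);d=E[:3,:3].T@np.array([(u-im["cx"])/im["fx"],(v-im["cy"])/im["fy"],1]);return -E[:3,:3].T@E[:3,3],d
def atz(im,u,v,z):
    c,d=ray(im,u,v);return c+d*(z-c[2])/d[2]
def proj(im,p):
    E=np.array(im["extrinsics"]);q=E[:3,:3]@np.array(p)+E[:3,3];return np.array([im["fx"]*q[0]/q[2]+im["cx"],im["fy"]*q[1]/q[2]+im["cy"]])
def tri(obs):
    A=np.zeros((3,3));b=np.zeros(3)
    for im,u,v in obs:
        c,d=ray(im,u,v);d=d/np.linalg.norm(d);P=np.eye(3)-np.outer(d,d);A+=P;b+=P@c
    return np.linalg.solve(A,b)
E
python3 - <<'E'
from h import *
np.set_printoptions(precision=3,suppress=True)
s=ctrl.get_state();print(s)
for n in("side","top"):
    im=vision.get_image(n);cv2.imwrite(f"pics/{n}0.png",im["color"])
    E=np.array(im["extrinsics"]);print(n,im["fx"],im["cx"],im["cy"],-E[:3,:3].T@E[:3,3],E[2,:3])
    for t in["hood","pin","pin_block","carrier","rack","lens","positioner","jar","slot","fork_hole"]:
        try:print(t,[(np.round(d["bbox"]).astype(int).tolist(),round(d["conf"],2)) for d in vision.spot_in(n,t)][:4])
        except Exception as e:print(t,e)
print(ctrl.get_state()["time"])
E
```

```text
{'time': 0.0, 'joint_positions': array([-1.128,  0.322, -0.07 ,  1.452,  0.023,  1.371, -0.057]), 'qd': array([-0.   ,  0.001, -0.   , -0.001, -0.001,  0.002, -0.   ]), 'joint_torque': array([ -0.001, -49.128,  -0.404, -31.254,  -0.064,   0.044,   0.   ]), 'position': array([0.27 , 0.591, 0.221]), 'tool_rot': array([-0.668, -3.069,  0.003]), 'ft_force': array([ 0.194, -1.768, -0.686]), 'torque': array([-0.051, -0.028,  0.035]), 'grip_force': 0.0, 'grip_width': 0.9996623184268352}
side 487.752297993998 315.3026241057198 232.7209265339699 [0.312 0.643 0.803] [ 0.277 -0.639 -0.717]
hood [([285, 188, 369, 306], 0.56)]
pin [([323, 322, 334, 350], 0.83), ([356, 362, 372, 388], 0.72), ([289, 393, 307, 422], 0.69), ([313, 352, 324, 373], 0.57)]
pin_block [([300, 350, 336, 402], 0.69), ([280, 186, 368, 302], 0.19)]
carrier [([402, 137, 427, 181], 0.73)]
rack [([390, 163, 429, 204], 0.97)]
lens [([409, 252, 426, 269], 0.48), ([299, 351, 336, 402], 0.4)]
positioner [([150, 332, 197, 376], 0.83), ([404, 136, 427, 179], 0.69), ([282, 185, 368, 304], 0.29)]
jar [([321, 142, 335, 169], 0.71)]
slot [([280, 186, 368, 301], 0.66)]
fork_hole [([402, 136, 427, 180], 0.74), ([280, 186, 370, 305], 0.61)]
top 505.24848206799874 318.9955300943115 248.12012438248354 [0.373 0.019 1.108] [ 0.179 -0.003 -0.984]
hood [([275, 196, 393, 288], 0.66)]
pin [([159, 292, 175, 302], 0.65), ([201, 328, 220, 338], 0.65), ([191, 294, 203, 305], 0.6), ([231, 288, 240, 297], 0.58)]
pin_block [([186, 283, 216, 313], 0.92)]
carrier [([460, 272, 489, 300], 0.96)]
rack [([446, 271, 475, 318], 0.97)]
lens []
positioner [([155, 167, 192, 202], 0.87)]
jar [([455, 172, 484, 202], 0.78)]
slot [([271, 200, 392, 289], 0.69)]
fork_hole [([275, 197, 392, 287], 0.62)]
1.1
```

Run:
```python
import cv2
a=cv2.imread("pics/top0.png")[150:360,140:510];cv2.imwrite("pics/t1.png",cv2.resize(a,None,fx=2.16,fy=2.16,interpolation=3))
a=cv2.imread("pics/side0.png")[120:440,140:440];cv2.imwrite("pics/s1.png",cv2.resize(a,None,fx=1.85,fy=1.85,interpolation=3))
```

```text
(no output)
```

View pics/t1.png

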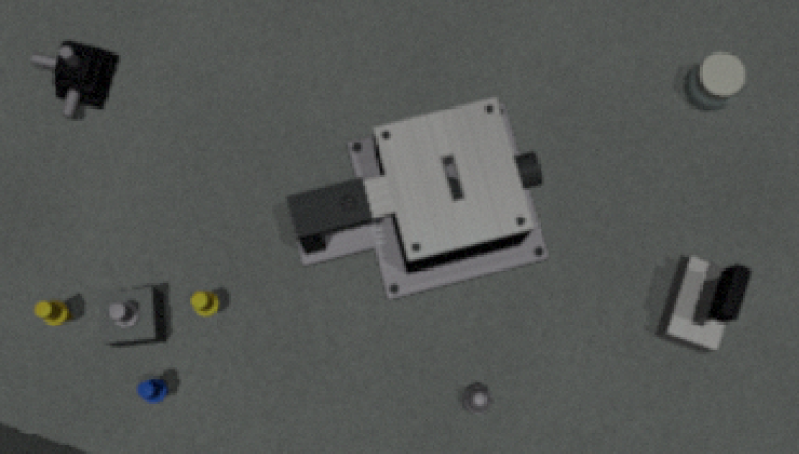

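View pics/s1.png

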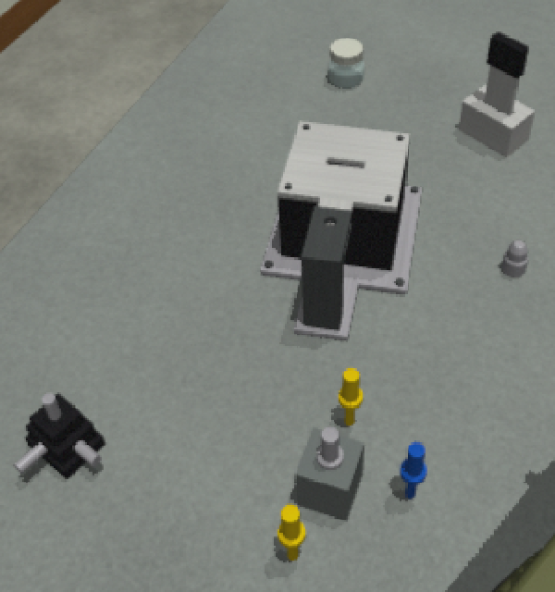

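Top crop (2.16x, offset 140,150): steel pin in the grey block at (121,311), fork hole (350,200), slot (453,177), carrier handle (733,292). The side crop agrees: pin (329,440), hole (330,221), slot (346,161), carrier (505,75).
Could be taken for the pin (full-image top pixels): yellow (163,294), yellow (234,289), blue (210,330), and the lens (361,334). I choose the steel one in the grey block at (197,294).

Run:
```python
from h import *
np.set_printoptions(precision=4,suppress=True)
T=vision.get_image("top");S=vision.get_image("side")
t=lambda x,y:(T,140+x/2.16,150+y/2.16)
s=lambda x,y:(S,140+x/1.85,120+y/1.85)
def show(n,a,b,z):
    print(n,"tri",tri([t(*a),s(*b)]),"top",atz(*t(*a),z)[:2],"side",atz(*s(*b),z)[:2])
show("pintop",(119,310),(329,432),.102)
show("hole",(350,200),(330,221),.124)
show("slot",(453,177),(346,161),.115)
show("carrtop",(738,291),(506,48),.152)
for n,zz,tp,sp in(("lid",.115,[(375,128),(498,98),(535,232),(405,258)],[(302,123),(409,131),(390,208),(281,195)]),):
    print("lid top",[atz(*t(*p),zz)[:2] for p in tp],"side",[atz(*s(*p),zz)[:2] for p in sp])
print("handle top ends", atz(*t(727,318),.152)[:2],atz(*t(738,266),.152)[:2])
print("lens",atz(*t(478,398),.045),"yel",atz(*t(205,300),.08),atz(*t(48,310),.08))
print("jar",atz(*t(722,73),.055),"posit",atz(*t(85,72),.06))
# rack/block corners from top
print("rack", [atz(*t(*p),.05)[:2] for p in((688,257),(736,263),(718,349),(667,333))])
```

```text
pintop tri [0.4712 0.2651 0.099 ] top [0.4705 0.2643] side [0.4709 0.2667]
hole tri [0.5639 0.0486 0.1195] top [0.5642 0.0487] side [0.561  0.0525]
slot tri [ 0.5847 -0.0473  0.1151] top [ 0.5854 -0.0472] side [ 0.584  -0.0474]
carrtop tri [ 0.4709 -0.2968  0.1351] top [ 0.4689 -0.2914] side [ 0.4672 -0.2731]
lid top [array([0.6342, 0.0243]), array([ 0.6604, -0.0923]), array([ 0.5317, -0.1209]), array([ 0.5105, -0.0005])] side [array([ 0.6561, -0.0876]), array([ 0.5362, -0.1233]), array([0.5131, 0.0021]), array([0.628 , 0.0299])]
handle top ends [ 0.4455 -0.2798] [ 0.491  -0.2932]
lens [ 0.3829 -0.0681  0.045 ] yel [0.4801 0.1887 0.08  ] [0.4743 0.3366 0.08  ]
jar [ 0.6981 -0.3249  0.055 ] posit [0.7136 0.3131 0.06  ]
rack [array([ 0.5136, -0.2784]), array([ 0.5065, -0.3248]), array([ 0.4236, -0.3006]), array([ 0.4402, -0.2526])]
```

```bash
cat >> h.py <<'E'
np.set_printoptions(precision=4,suppress=True)
def pose():
    s=ctrl.get_state();return np.array(s["position"]),R.from_rotvec(s["tool_rot"]),s
def inc(p,yclose=None):
    """increments (mm, rad) in tool axes to TCP p, pointing down, closing axis at world angle yclose(deg, mod 180)"""
    p0,R0,s=pose();M=R0.as_matrix();sh=M.T@(np.array(p)-p0)*1000
    if yclose is None: yclose=np.degrees(np.arctan2(M[1,1],M[0,1]))
    best=None
    for a in(yclose,yclose+180):
        a=np.radians(a);y=np.array([np.cos(a),np.sin(a),0]);z=np.array([0,0,-1.]);G=R.from_matrix(np.c_[np.cross(y,z),y,z])
        w=(R0.inv()*G).as_rotvec()
        if best is None or np.linalg.norm(w)<np.linalg.norm(best):best=w
    print("t",np.round(sh,1),"w",np.round(best,3),"| pos",p0,"yclose",round(np.degrees(np.arctan2(M[1,1],M[0,1])),2),"tilt",M[:2,2],"q7",s["joint_positions"][6],"F",s["ft_force"],"grip",s["grip_width"],s["grip_force"],"time",s["time"])
E
python3 - <<'E'
from h import *
inc([.470,.265,.26],90)
E
```

```text
t [-317.2 -213.6  -37.4] w [ 0.     0.    -0.429] | pos [0.2703 0.5912 0.2226] yclose 65.43 tilt [0.0001 0.0001] q7 -0.05690621577576644 F [-0.0593  0.0924 -0.2888] grip 1.003481905386874 0.0 time 1.2
```

Emit:
jog_arm(
  increments=[
    {"tx": -40, "ty": -27, "tz": -30, "gripper": 0.5},
    {"tx": -75, "ty": -50, "tz": -37, "gripper": 0.5},
    {"tx": -108, "ty": -73, "tz": -37, "gripper": 0.5},
    {"tx": -140, "ty": -94, "tz": -37, "gripper": 0.5},
    {"tx": -172, "ty": -116, "tz": -37, "gripper": 0.5},
  ],
)

```text
validation failed for argument at $.in...
```

Run:
```python
from h import *
inc([.470,.265,.26],90)
```

```text
t [-317.2 -213.6  -37.4] w [ 0.     0.    -0.429] | pos [0.2703 0.5912 0.2226] yclose 65.43 tilt [0.0001 0.0001] q7 -0.05690621577576644 F [-0.0593  0.0924 -0.2888] grip 1.003481905386874 0.0 time 1.2
```

Emit:
jog_arm(
  increments=[
    {"tx": -35, "ty": -23, "tz": -5, "wx": 0, "wy": 0, "wz": -0.08, "gripper": 0.5},
    {"tx": -68, "ty": -46, "tz": -10, "wx": 0, "wy": 0, "wz": -0.16, "gripper": 0.5},
    {"tx": -101, "ty": -68, "tz": -20, "wx": 0, "wy": 0, "wz": -0.25, "gripper": 0.5},
    {"tx": -134, "ty": -90, "tz": -30, "wx": 0, "wy": 0, "wz": -0.34, "gripper": 0.5},
    {"tx": -167, "ty": -112, "tz": -37, "wx": 0, "wy": 0, "wz": -0.429, "gripper": 0.5},
  ],
)

```text
time: 1.62
position: [0.3765, 0.4184, 0.2606]
tool_rot: [-0.008, 3.141, 0.002]
ft_force: [0.8, 1.2, -0.1]
grip_width: 0.709
grip_force: 0.0
```

Run:
```python
from h import *
inc([.470,.265,.26],90)
```

```text
t [ -92.8 -153.8    0.6] w [0.001 0.001 0.005] | pos [0.3765 0.4184 0.2606] yclose 90.28 tilt [0.0009 0.0011] q7 0.6896661804337342 F [ 0.8245  1.1879 -0.0724] grip 0.7094536434917924 0.0 time 1.6167
```

Emit:
jog_arm(
  increments=[
    {"tx": -20, "ty": -36, "tz": 0, "wx": 0, "wy": 0, "wz": 0, "gripper": 0.5},
    {"tx": -39, "ty": -72, "tz": 0, "wx": 0, "wy": 0, "wz": 0, "gripper": 0.5},
    {"tx": -58, "ty": -107, "tz": 0, "wx": 0, "wy": 0, "wz": 0, "gripper": 0.5},
    {"tx": -78, "ty": -143, "tz": 0, "wx": 0, "wy": 0, "wz": 0, "gripper": 0.5},
    {"tx": -83, "ty": -148, "tz": 0, "wx": 0, "wy": 0, "wz": 0, "gripper": 0.5},
  ],
)

```text
time: 2.03
position: [0.463, 0.2633, 0.2603]
tool_rot: [0.018, 3.139, -0.005]
ft_force: [0.1, -0.7, 0.1]
grip_width: 0.507
grip_force: 0.0
```

Run:
```python
from h import *
W=vision.get_image("wrist");cv2.imwrite("pics/w1.png",W["color"])
inc([.470,.265,.26],90)
E_=np.array(W["extrinsics"]);print(W["fx"],-E_[:3,:3].T@E_[:3,3],E_[2,:3])
print(proj(W,[.471,.2655,.102]))
for d in vision.spot_in("wrist","pin"):print(d)
```

```text
t [-7.6 -0.5  0.2] w [-0.001  0.002 -0.01 ] | pos [0.4624 0.2656 0.2601] yclose 89.43 tilt [ 0.0024 -0.0015] q7 0.9939745292171369 F [ 0.6369 -0.5674  0.4114] grip 0.5037520689245024 0.0 time 2.0833
384.783615350783 [0.3889 0.2644 0.4231] [ 0.2686 -0.0068 -0.9632]
[317.5551 234.697 ]
{'bbox': [232.8, 213.8, 260.3, 247.9], 'conf': 0.85}
{'bbox': [276.8, 129.6, 307.0, 158.2], 'conf': 0.84}
{'bbox': [308.0, 211.5, 330.8, 243.0], 'conf': 0.73}
```

View pics/w1.png

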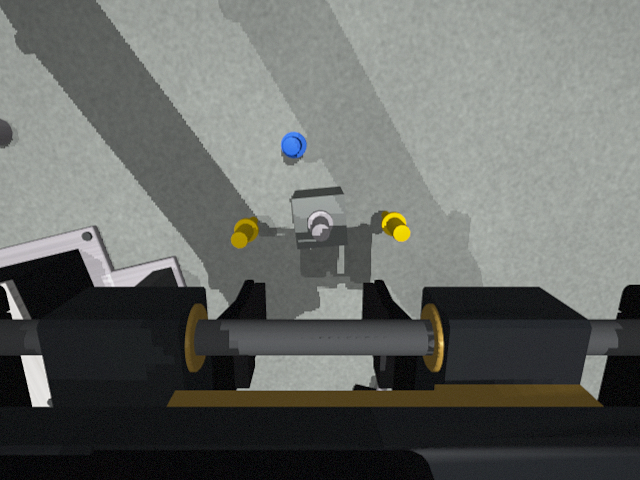

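Wrist view: steel pin in the grey block at (320,228), flanked by yellow pins (243,233) and (397,226), with the blue one at (293,145). The choice holds; next a close crop to refine it.

Run:
```python
import cv2
a=cv2.imread("pics/w1.png")[180:280,270:370];cv2.imwrite("pics/w1c.png",cv2.resize(a,None,fx=6,fy=6,interpolation=3))
```

```text
(no output)
```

View pics/w1c.png

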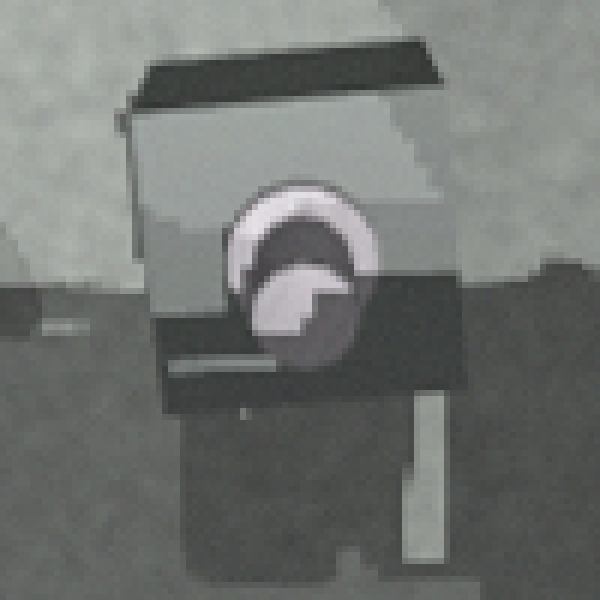

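Crop: knob top centred at full pixel (320.7,232.7), flange at about (320.4,223).

Run:
```python
from h import *
W=vision.get_image("wrist")
print(atz(W,320.7,232.7,.102),atz(W,320.4,223,.066))
inc([.470,.267,.26],90)
```

```text
[0.4663 0.2745 0.102 ] [0.4658 0.2748 0.066 ]
t [-11.1  -4.5  -0.2] w [ 0.001  0.    -0.002] | pos [0.4589 0.2715 0.2598] yclose 89.89 tilt [0.     0.0008] q7 0.9917486572694348 F [ 0.0318  0.9224 -0.7507] grip 0.4990255113665986 0.0 time 2.1833
```

Run:
```python
from h import *
W=vision.get_image("wrist");g=W["color"]
old=cv2.imread("pics/w1.png")
# knob+flange patch
x0,y0,x1,y1=306,208,335,244
r=cv2.matchTemplate(g,old[y0:y1,x0:x1],cv2.TM_CCOEFF_NORMED);_,m,_,l=cv2.minMaxLoc(r);print(m,l)
du,dv=l[0]-x0,l[1]-y0
print(atz(W,320.7+du,232.7+dv,.102),atz(W,320.4+du,223+dv,.066))
inc([.470,.267,.26],90)
a=g[180:280,260:360];cv2.imwrite("pics/w2c.png",cv2.resize(a,None,fx=6,fy=6,interpolation=3))
```

```text
0.8085460662841797 (296, 213)
[0.469  0.2685 0.102 ] [0.4689 0.268  0.066 ]
t [-11.9  -5.9  -0.4] w [ 0.001 -0.     0.001] | pos [0.4581 0.2729 0.2596] yclose 90.05 tilt [-0.0004  0.0009] q7 0.9917016896056444 F [-0.71    0.1835  0.3981] grip 0.5011112758216074 0.0 time 2.2333
```

View pics/w2c.png

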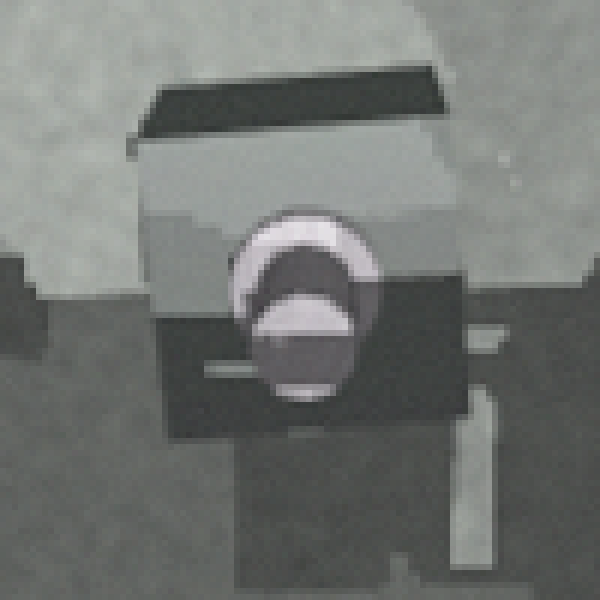

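Knob at (310.8,237.7) in the settled picture, which puts the pin at (0.469, 0.268).

Emit:
jog_arm(
  increments=[
    {"tx": -10.9, "ty": -4.9, "tz": 30, "wx": 0, "wy": 0, "wz": 0, "gripper": 0.5},
    {"tx": -10.9, "ty": -4.9, "tz": 65, "wx": 0, "wy": 0, "wz": 0, "gripper": 0.5},
    {"tx": -10.9, "ty": -4.9, "tz": 100, "wx": 0, "wy": 0, "wz": 0, "gripper": 0.5},
    {"tx": -10.9, "ty": -4.9, "tz": 120, "wx": 0, "wy": 0, "wz": 0, "gripper": 0.5},
    {"tx": -10.9, "ty": -4.9, "tz": 135, "wx": 0, "wy": 0, "wz": 0, "gripper": 0.5},
  ],
)

```text
time: 2.65
position: [0.4667, 0.2685, 0.1215]
tool_rot: [0.007, -3.138, 0.003]
ft_force: [-0.7, 0.7, 0.1]
grip_width: 0.5
grip_force: 0.0
```

Emit:
jog_arm(
  increments=[
    {"tx": 0, "ty": 0, "tz": 20, "wx": 0, "wy": 0, "wz": 0, "gripper": 0.5},
    {"tx": 0, "ty": 0, "tz": 40, "wx": 0, "wy": 0, "wz": 0, "gripper": 0.5},
    {"tx": 0, "ty": 0, "tz": 52, "wx": 0, "wy": 0, "wz": 0, "gripper": 0.5},
    {"tx": 0, "ty": 0, "tz": 52, "wx": 0, "wy": 0, "wz": 0, "gripper": 0.5},
    {"tx": 0, "ty": 0, "tz": 52, "wx": 0, "wy": 0, "wz": 0, "gripper": 0.5},
  ],
)

```text
time: 3.07
position: [0.4687, 0.2681, 0.0723]
tool_rot: [0.004, -3.141, 0.0]
ft_force: [0.7, -0.2, 0.4]
grip_width: 0.501
grip_force: 0.0
```

Run:
```python
from h import *
inc([.469,.268,.072],90)
```

```text
t [-0.3 -0.1  0.3] w [-0.    -0.001  0.002] | pos [0.4687 0.2681 0.0723] yclose 90.13 tilt [-0.001  -0.0003] q7 1.0318299402692181 F [ 0.6955 -0.1939  0.4232] grip 0.5007816584618969 0.0 time 3.0667
```

Emit:
jog_arm(
  increments=[
    {"tx": 0, "ty": 0, "tz": 0, "wx": 0, "wy": 0, "wz": 0, "gripper": 0.15},
    {"tx": 0, "ty": 0, "tz": 0, "wx": 0, "wy": 0, "wz": 0, "gripper": 0.1},
    {"tx": 0, "ty": 0, "tz": 0, "wx": 0, "wy": 0, "wz": 0, "gripper": 0.1},
    {"tx": 0, "ty": 0, "tz": 0, "wx": 0, "wy": 0, "wz": 0, "gripper": 0.1},
    {"tx": 0, "ty": 0, "tz": 0, "wx": 0, "wy": 0, "wz": 0, "gripper": 0.1},
  ],
  grip_force=35,
)

```text
time: 3.48
position: [0.4699, 0.2672, 0.0732]
tool_rot: [0.0, 3.141, 0.001]
ft_force: [-0.5, 1.8, 1.4]
grip_width: 0.208
grip_force: 0.9
```

Emit:
jog_arm(
  increments=[
    {"tx": 0, "ty": 0, "tz": 0, "wx": 0, "wy": 0, "wz": 0, "gripper": 0.1},
    {"tx": 0, "ty": 0, "tz": 0, "wx": 0, "wy": 0, "wz": 0, "gripper": 0.1},
    {"tx": 0, "ty": 0, "tz": -3, "wx": 0, "wy": 0, "wz": 0, "gripper": 0.1},
    {"tx": 0, "ty": 0, "tz": -6, "wx": 0, "wy": 0, "wz": 0, "gripper": 0.1},
    {"tx": 0, "ty": 0, "tz": -10, "wx": 0, "wy": 0, "wz": 0, "gripper": 0.1},
  ],
)

```text
time: 3.9
position: [0.4692, 0.2668, 0.0824]
tool_rot: [0.0, -3.141, 0.001]
ft_force: [0.7, -0.1, -0.2]
grip_width: 0.177
grip_force: 35.0
```

Run:
```python
from h import *
inc([.469,.268,.072],90)
```

```text
t [ 0.2  1.2 10.4] w [-0.    -0.001  0.   ] | pos [0.4692 0.2668 0.0824] yclose 90.01 tilt [-0.0007 -0.0005] q7 1.0304644175466624 F [ 0.7301 -0.1414 -0.2082] grip 0.1768397071144498 34.995303908362985 time 3.9
```

Emit:
jog_arm(
  increments=[
    {"tx": 0, "ty": 0, "tz": -35, "wx": 0, "wy": 0, "wz": 0, "gripper": 0.1},
    {"tx": 0, "ty": 0, "tz": -70, "wx": 0, "wy": 0, "wz": 0, "gripper": 0.1},
    {"tx": -4, "ty": -10, "tz": -105, "wx": 0, "wy": 0, "wz": 0, "gripper": 0.1},
    {"tx": -14, "ty": -32, "tz": -135, "wx": 0, "wy": 0, "wz": 0, "gripper": 0.1},
    {"tx": -28, "ty": -64, "tz": -158, "wx": 0, "wy": 0, "wz": 0, "gripper": 0.1},
  ],
)

```text
time: 4.32
position: [0.4971, 0.206, 0.2438]
tool_rot: [-0.01, 3.139, 0.005]
ft_force: [0.9, -0.0, -1.2]
grip_width: 0.17
grip_force: 35.0
```

Emit:
jog_arm(
  increments=[
    {"tx": -14, "ty": -32, "tz": 0, "wx": 0, "wy": 0, "wz": 0, "gripper": 0.1},
    {"tx": -29, "ty": -67, "tz": 0, "wx": 0, "wy": 0, "wz": 0, "gripper": 0.1},
    {"tx": -43, "ty": -99, "tz": 0, "wx": 0, "wy": 0, "wz": 0, "gripper": 0.1},
    {"tx": -57, "ty": -131, "tz": 0, "wx": 0, "wy": 0, "wz": 0, "gripper": 0.1},
    {"tx": -66, "ty": -153, "tz": 0, "wx": 0, "wy": 0, "wz": 0, "gripper": 0.1},
  ],
)

```text
time: 4.73
position: [0.5643, 0.0457, 0.2409]
tool_rot: [0.006, 3.141, -0.002]
ft_force: [0.2, -0.4, -0.9]
grip_width: 0.169
grip_force: 34.9
```

Emit:
jog_arm(
  increments=[
    {"tx": 0, "ty": 0, "tz": 0, "wx": 0, "wy": 0, "wz": 0, "gripper": 0.1},
    {"tx": 0, "ty": 0, "tz": 0, "wx": 0, "wy": 0, "wz": 0, "gripper": 0.1},
    {"tx": 0, "ty": 0, "tz": 0, "wx": 0, "wy": 0, "wz": 0, "gripper": 0.1},
    {"tx": 0, "ty": 0, "tz": 0, "wx": 0, "wy": 0, "wz": 0, "gripper": 0.1},
    {"tx": 0, "ty": 0, "tz": 0, "wx": 0, "wy": 0, "wz": 0, "gripper": 0.1},
  ],
)

```text
time: 5.15
position: [0.5631, 0.0519, 0.2405]
tool_rot: [0.005, -3.141, -0.001]
ft_force: [-0.1, -0.3, -1.1]
grip_width: 0.174
grip_force: 34.9
```

Run:
```python
from h import *
inc([.564,.049,.24],90)
W=vision.get_image("wrist");g=W["color"];cv2.imwrite("pics/w3.png",g)
p=pose()[0]
print("hole",proj(W,[.564,.049,.124]),"slot",proj(W,[.585,-.047,.115]),"foot",proj(W,p-[0,0,.057]))
np.savez("w3.npz",**{k:W[k] for k in W if k!="color"})
```

```text
t [-0.9 -2.9  0.5] w [ 0.001 -0.     0.003] | pos [0.5631 0.0519 0.2405] yclose 90.17 tilt [-0.0003  0.0005] q7 1.4734631863725969 F [-0.1102 -0.2821 -1.1152] grip 0.174271553454233 34.94855895638466 time 5.15
hole [310.3982 239.7596] slot [188.7431 262.0914] foot [313.8731 263.9183]
```

View pics/w3.png

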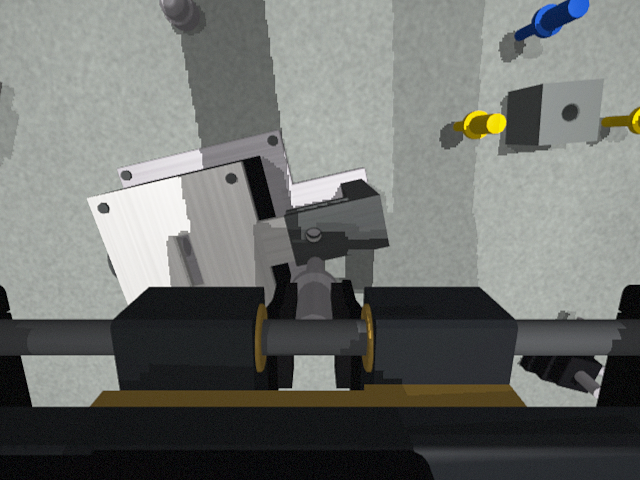

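Run:
```python
import cv2
a=cv2.imread("pics/w3.png")[215:297,160:350];a=cv2.convertScaleAbs(a,alpha=1.6,beta=10);cv2.imwrite("pics/w3c.png",cv2.resize(a,None,fx=4.2,fy=4.2,interpolation=2))
```

```text
(no output)
```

View pics/w3c.png

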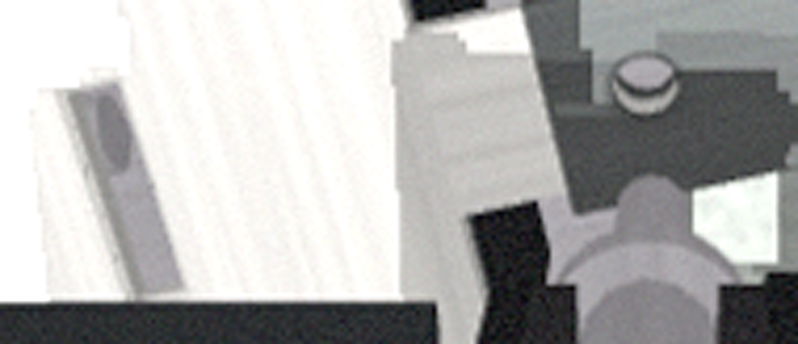

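Crop: hole at full pixel (313.7,235.0), slot roughly (189,262) with its lower end hidden, shank foot centred at u=316, knob and flange at u≈314.4.

Run:
```python
from h import *
W=dict(np.load("w3.npz"))
p=np.array([.5631,.0519,.2405])
for n,dz in(("knobtop",.030),("flangetop",-.006),("flange",-.012),("foot",-.057)):print(n,proj(W,p+[0,0,dz]))
print("foot if 256.7 edge",atz(W,316,256.7,.1835),"flange",atz(W,314.4,273,.2345))
print("hole",atz(W,313.7,235,.124))
f=lambda x,y:(160+x/4.2,215+y/4.2)
for q in((68,90),(122,82),(187,290),(136,295)):print("slot",atz(W,*f(*q),.115)[:2])
```

```text
knobtop [314.5785 335.7207]
flangetop [314.4548 297.9311]
flange [314.4386 292.9872]
foot [314.343 263.777]
foot if 256.7 edge [0.5586 0.0529 0.1835] flange [0.5506 0.0518 0.2345]
hole [0.5603 0.0515 0.124 ]
slot [ 0.5641 -0.055 ]
slot [ 0.5626 -0.0449]
slot [ 0.6035 -0.0359]
slot [ 0.6045 -0.0457]
```

Emit:
jog_arm(
  increments=[
    {"tx": 2.4, "ty": -0.4, "tz": 12, "wx": 0, "wy": 0, "wz": 0, "gripper": 0.1},
    {"tx": 2.4, "ty": -0.4, "tz": 24, "wx": 0, "wy": 0, "wz": 0, "gripper": 0.1},
    {"tx": 2.4, "ty": -0.4, "tz": 36, "wx": 0, "wy": 0, "wz": 0, "gripper": 0.1},
    {"tx": 2.4, "ty": -0.4, "tz": 49, "wx": 0, "wy": 0, "wz": 0, "gripper": 0.1},
    {"tx": 2.4, "ty": -0.4, "tz": 49, "wx": 0, "wy": 0, "wz": 0, "gripper": 0.1},
  ],
)

```text
time: 5.62
position: [0.5586, 0.0496, 0.1872]
tool_rot: [0.001, -3.135, 0.002]
ft_force: [-0.9, -0.5, -1.6]
grip_width: 0.177
grip_force: 34.9
```

Run:
```python
from h import *
inc([.5607,.0515,.191],90)
W=vision.get_image("wrist");g=W["color"]
p=pose()[0]
print("hole",proj(W,[.5605,.0517,.124]),"foot",proj(W,p-[0,0,.057]))
a=g[215:295,260:370];a=cv2.convertScaleAbs(a,alpha=1.6,beta=10);cv2.imwrite("pics/w4c.png",cv2.resize(a,None,fx=7,fy=7,interpolation=2))
```

```text
t [-2.1  1.9 -3.8] w [-0.001 -0.006  0.   ] | pos [0.5586 0.0496 0.1872] yclose 90.02 tilt [-0.0065 -0.0013] q7 1.4808501650072945 F [-0.9091 -0.4595 -1.5598] grip 0.17684674336001407 34.94851243682206 time 5.6167
hole [317.8683 264.0906] foot [314.5011 266.4428]
```

View pics/w4c.png

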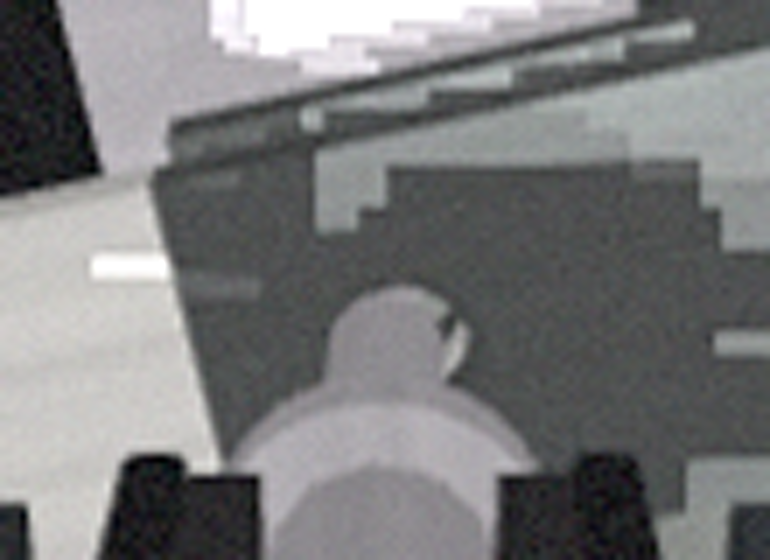

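Crop: the shank covers the hole, whose right rim shows at (327,262). The arm was still settling about 2 mm off, which explains it, so I wait and then lower.

Emit:
jog_arm(
  increments=[
    {"tx": 0, "ty": 0, "tz": 0, "wx": 0, "wy": 0, "wz": 0, "gripper": 0.1},
    {"tx": 0, "ty": 0, "tz": 0, "wx": 0, "wy": 0, "wz": 0, "gripper": 0.1},
    {"tx": 0, "ty": 0, "tz": 0, "wx": 0, "wy": 0, "wz": 0, "gripper": 0.1},
    {"tx": 0, "ty": 0, "tz": 0, "wx": 0, "wy": 0, "wz": 0, "gripper": 0.1},
    {"tx": 0, "ty": 0, "tz": 0, "wx": 0, "wy": 0, "wz": 0, "gripper": 0.1},
  ],
)

```text
time: 6.08
position: [0.5614, 0.0497, 0.192]
tool_rot: [-0.0, 3.141, 0.0]
ft_force: [0.5, -0.5, -0.7]
grip_width: 0.17
grip_force: 34.9
```

Emit:
jog_arm(
  increments=[
    {"tx": 0, "ty": 0, "tz": 2, "wx": 0, "wy": 0, "wz": 0, "gripper": 0.1},
    {"tx": 0, "ty": 0, "tz": 5, "wx": 0, "wy": 0, "wz": 0, "gripper": 0.1},
    {"tx": 0, "ty": 0, "tz": 8, "wx": 0, "wy": 0, "wz": 0, "gripper": 0.1},
    {"tx": 0, "ty": 0, "tz": 11, "wx": 0, "wy": 0, "wz": 0, "gripper": 0.1},
    {"tx": 0, "ty": 0, "tz": 13, "wx": 0, "wy": 0, "wz": 0, "gripper": 0.1},
  ],
)

```text
time: 6.5
position: [0.561, 0.0499, 0.1779]
tool_rot: [0.0, -3.141, -0.0]
ft_force: [-0.2, 0.5, -0.4]
grip_width: 0.17
grip_force: 34.9
```

Run:
```python
from h import *
inc([.5607,.0515,.191],90);print(ctrl.get_state()["torque"])
```

```text
t [  0.3   1.6 -13.1] w [ 0. -0.  0.] | pos [0.561  0.0499 0.1779] yclose 90.01 tilt [-0.0002  0.0003] q7 1.4835473706071707 F [-0.2206  0.5042 -0.4482] grip 0.16971766255343648 34.94946052785963 time 6.5
[ 0.2518 -0.0705  0.0065]
```

Emit:
jog_arm(
  increments=[
    {"tx": 0, "ty": 0, "tz": 2, "wx": 0, "wy": 0, "wz": 0, "gripper": 0.1},
    {"tx": 0, "ty": 0, "tz": 4, "wx": 0, "wy": 0, "wz": 0, "gripper": 0.1},
    {"tx": 0, "ty": 0, "tz": 6, "wx": 0, "wy": 0, "wz": 0, "gripper": 0.1},
    {"tx": 0, "ty": 0, "tz": 8, "wx": 0, "wy": 0, "wz": 0, "gripper": 0.1},
    {"tx": 0, "ty": 0, "tz": 8, "wx": 0, "wy": 0, "wz": 0, "gripper": 0.1},
  ],
)

```text
time: 6.92
position: [0.5611, 0.05, 0.1701]
tool_rot: [0.001, -3.142, -0.0]
ft_force: [0.5, 1.3, -1.6]
grip_width: 0.17
grip_force: 35.0
```

Run:
```python
from h import *
inc([.5607,.0515,.191],90);print(ctrl.get_state()["torque"])
```

```text
t [  0.4   1.5 -20.9] w [ 0. -0.  0.] | pos [0.5611 0.05   0.1701] yclose 90.02 tilt [-0.0001  0.0003] q7 1.4853524146292898 F [ 0.5293  1.2612 -1.6377] grip 0.1704397578291866 34.952727179042995 time 6.9167
[ 0.2698 -0.1352  0.0237]
```

Emit:
jog_arm(
  increments=[
    {"tx": 0, "ty": 0.5, "tz": 6, "wx": 0, "wy": 0, "wz": 0, "gripper": 0.1},
    {"tx": 0, "ty": 0.5, "tz": 12, "wx": 0, "wy": 0, "wz": 0, "gripper": 0.1},
    {"tx": 0, "ty": 0.5, "tz": 18, "wx": 0, "wy": 0, "wz": 0, "gripper": 0.1},
    {"tx": 0, "ty": 0.5, "tz": 23, "wx": 0, "wy": 0, "wz": 0, "gripper": 0.1},
    {"tx": 0, "ty": 0.5, "tz": 28, "wx": 0, "wy": 0, "wz": 0, "gripper": 0.1},
  ],
)

```text
time: 7.33
position: [0.5612, 0.0504, 0.1418]
tool_rot: [-0.001, 3.141, 0.0]
ft_force: [0.6, 0.9, 0.6]
grip_width: 0.172
grip_force: 35.0
```

Run:
```python
from h import *
inc([.5607,.0515,.136],90);print(ctrl.get_state()["torque"])
```

```text
t [0.5 1.1 5.8] w [0. 0. 0.] | pos [0.5612 0.0504 0.1418] yclose 90.02 tilt [0.0001 0.0002] q7 1.4916703879824056 F [0.639  0.935  0.5984] grip 0.17155606025477363 34.95002578943968 time 7.3333
[ 0.2921 -0.1167 -0.0085]
```

Emit:
jog_arm(
  increments=[
    {"tx": 0, "ty": 0, "tz": 2, "wx": 0, "wy": 0, "wz": 0, "gripper": 0.1},
    {"tx": 0, "ty": 0, "tz": 4, "wx": 0, "wy": 0, "wz": 0, "gripper": 0.1},
    {"tx": 0, "ty": 0, "tz": 5.5, "wx": 0, "wy": 0, "wz": 0, "gripper": 0.1},
    {"tx": 0, "ty": 0, "tz": 6, "wx": 0, "wy": 0, "wz": 0, "gripper": 0.1},
    {"tx": 0, "ty": 0, "tz": 6.5, "wx": 0, "wy": 0, "wz": 0, "gripper": 0.1},
  ],
)

```text
time: 7.75
position: [0.5615, 0.0504, 0.1372]
tool_rot: [-0.001, 3.141, 0.001]
ft_force: [-2.0, 1.8, 8.3]
grip_width: 0.172
grip_force: 34.9
```

Emit:
jog_arm(
  increments=[
    {"tx": 0, "ty": 0, "tz": 0.5, "wx": 0, "wy": 0, "wz": 0, "gripper": 0.1},
    {"tx": 0, "ty": 0, "tz": 1, "wx": 0, "wy": 0, "wz": 0, "gripper": 0.1},
    {"tx": 0, "ty": 0, "tz": 1, "wx": 0, "wy": 0, "wz": 0, "gripper": 0.1},
    {"tx": 0, "ty": 0, "tz": 1, "wx": 0, "wy": 0, "wz": 0, "gripper": 0.1},
    {"tx": 0, "ty": 0, "tz": 1, "wx": 0, "wy": 0, "wz": 0, "gripper": 0.1},
  ],
)

```text
time: 8.17
position: [0.5616, 0.0505, 0.1372]
tool_rot: [-0.001, 3.14, 0.002]
ft_force: [-3.1, 2.4, 10.9]
grip_width: 0.169
grip_force: 34.9
```

Emit:
jog_arm(
  increments=[
    {"tx": 0, "ty": 0, "tz": 1, "wx": 0, "wy": 0, "wz": 0, "gripper": 0.1},
    {"tx": 0, "ty": 0, "tz": 2, "wx": 0, "wy": 0, "wz": 0, "gripper": 0.1},
    {"tx": 0, "ty": 0, "tz": 3, "wx": 0, "wy": 0, "wz": 0, "gripper": 0.1},
    {"tx": 0, "ty": 0, "tz": 4, "wx": 0, "wy": 0, "wz": 0, "gripper": 0.1},
    {"tx": 0, "ty": 0, "tz": 4, "wx": 0, "wy": 0, "wz": 0, "gripper": 0.1},
  ],
)

```text
time: 8.58
position: [0.5619, 0.0506, 0.1369]
tool_rot: [-0.001, 3.139, 0.004]
ft_force: [-11.8, 0.4, 29.0]
grip_width: 0.175
grip_force: 35.0
```

Emit:
jog_arm(
  increments=[
    {"tx": 0, "ty": 0, "tz": -2, "wx": 0, "wy": 0, "wz": 0, "gripper": 0.1},
    {"tx": 0, "ty": 0, "tz": -4.5, "wx": 0, "wy": 0, "wz": 0, "gripper": 0.5},
    {"tx": 0, "ty": 0, "tz": -4.5, "wx": 0, "wy": 0, "wz": 0, "gripper": 0.5},
    {"tx": 0, "ty": 0, "tz": -4.5, "wx": 0, "wy": 0, "wz": 0, "gripper": 0.5},
    {"tx": 0, "ty": 0, "tz": -4.5, "wx": 0, "wy": 0, "wz": 0, "gripper": 0.5},
  ],
)

```text
time: 9.0
position: [0.5606, 0.0497, 0.1347]
tool_rot: [-0.0, -3.14, 0.001]
ft_force: [0.1, 0.3, -0.4]
grip_width: 0.387
grip_force: 0.0
```

Run:
```python
from h import *
inc([.5607,.0515,.26],90)
```

```text
t [   0.1    1.7 -125.3] w [-0.001 -0.001 -0.   ] | pos [0.5606 0.0497 0.1347] yclose 89.99 tilt [-0.0013 -0.0007] q7 1.4935263422174618 F [ 0.1343  0.2602 -0.404 ] grip 0.387091181399129 0.0 time 9.0
```

Emit:
jog_arm(
  increments=[
    {"tx": 0, "ty": 0, "tz": 0, "wx": 0, "wy": 0, "wz": 0, "gripper": 0.5},
    {"tx": 0, "ty": 0, "tz": -30, "wx": 0, "wy": 0, "wz": 0, "gripper": 0.5},
    {"tx": 0, "ty": 0, "tz": -65, "wx": 0, "wy": 0, "wz": 0, "gripper": 0.5},
    {"tx": 0, "ty": 0, "tz": -100, "wx": 0, "wy": 0, "wz": 0, "gripper": 0.5},
    {"tx": 8, "ty": -30, "tz": -120, "wx": 0, "wy": 0, "wz": 0, "gripper": 0.5},
  ],
)

```text
time: 9.42
position: [0.555, 0.0271, 0.2585]
tool_rot: [-0.016, 3.138, 0.006]
ft_force: [1.6, 0.9, 0.7]
grip_width: 0.499
grip_force: 0.0
```

Run:
```python
from h import *
inc([.468,-.287,.26],73)
```

```text
t [  90.1 -313.2   -3.1] w [0.004 0.003 0.307] | pos [0.555  0.0271 0.2585] yclose 90.57 tilt [0.0039 0.0038] q7 1.51779511730319 F [1.6289 0.9079 0.7141] grip 0.49855082035783294 0.0 time 9.4167
```

Emit:
jog_arm(
  increments=[
    {"tx": 10, "ty": -36, "tz": -2, "wx": 0, "wy": 0, "wz": 0.06, "gripper": 0.5},
    {"tx": 20, "ty": -72, "tz": -3, "wx": 0, "wy": 0, "wz": 0.12, "gripper": 0.5},
    {"tx": 30, "ty": -108, "tz": -3, "wx": 0, "wy": 0, "wz": 0.18, "gripper": 0.5},
    {"tx": 40, "ty": -144, "tz": -3, "wx": 0, "wy": 0, "wz": 0.24, "gripper": 0.5},
    {"tx": 50, "ty": -180, "tz": -3, "wx": 0, "wy": 0, "wz": 0.3, "gripper": 0.5},
  ],
)

```text
time: 9.83
position: [0.5022, -0.1615, 0.2582]
tool_rot: [-0.474, -3.105, -0.0]
ft_force: [0.1, 0.3, 0.4]
grip_width: 0.499
grip_force: 0.0
```

Run:
```python
from h import *
inc([.468,-.287,.26],73)
```

```text
t [  -4.7 -130.    -1.8] w [ 0.    -0.    -0.006] | pos [ 0.5022 -0.1615  0.2582] yclose 72.66 tilt [-0.0002  0.0001] q7 1.5486797261353542 F [0.0805 0.3109 0.4235] grip 0.4987534961300722 0.0 time 9.8333
```

Emit:
jog_arm(
  increments=[
    {"tx": -2, "ty": -35, "tz": 0, "wx": 0, "wy": 0, "wz": 0, "gripper": 0.5},
    {"tx": -4, "ty": -70, "tz": 0, "wx": 0, "wy": 0, "wz": 0, "gripper": 0.5},
    {"tx": -5, "ty": -100, "tz": 0, "wx": 0, "wy": 0, "wz": 0, "gripper": 0.5},
    {"tx": -5, "ty": -117, "tz": 0, "wx": 0, "wy": 0, "wz": 0, "gripper": 0.5},
    {"tx": -5, "ty": -126, "tz": 0, "wx": 0, "wy": 0, "wz": 0, "gripper": 0.5},
  ],
)

```text
time: 10.25
position: [0.4689, -0.285, 0.2582]
tool_rot: [-0.477, -3.104, 0.002]
ft_force: [0.3, 0.3, 0.5]
grip_width: 0.501
grip_force: 0.0
```

Emit:
jog_arm(
  increments=[
    {"tx": 0, "ty": 0, "tz": 0, "wx": 0, "wy": 0, "wz": 0, "gripper": 0.5},
    {"tx": 0, "ty": 0, "tz": 0, "wx": 0, "wy": 0, "wz": 0, "gripper": 0.5},
    {"tx": 0, "ty": 0, "tz": 0, "wx": 0, "wy": 0, "wz": 0, "gripper": 0.5},
    {"tx": 0, "ty": 0, "tz": 0, "wx": 0, "wy": 0, "wz": 0, "gripper": 0.5},
    {"tx": 0, "ty": 0, "tz": 0, "wx": 0, "wy": 0, "wz": 0, "gripper": 0.5},
  ],
)

```text
time: 10.67
position: [0.4715, -0.2801, 0.2584]
tool_rot: [-0.465, -3.107, -0.001]
ft_force: [0.3, 0.2, 0.1]
grip_width: 0.5
grip_force: 0.0
```

Run:
```python
from h import *
inc([.468,-.287,.26],73)
W=vision.get_image("wrist");g=W["color"];cv2.imwrite("pics/w5.png",g)
np.savez("w5.npz",**{k:W[k] for k in W if k!="color"})
print(proj(W,[.468,-.289,.152]))
S=vision.get_image("side");a=S["color"];c=proj(S,[.561,.0515,.14]);print(c)
u,v=int(c[0]),int(c[1]);b=cv2.resize(a[v-30:v+30,u-30:u+30],(360,360),interpolation=2)
w=cv2.convertScaleAbs(g[190:290,250:390],alpha=1.8,beta=15);w=cv2.resize(w,(504,360),interpolation=2)
w=cv2.resize(g,(430,322));w2=cv2.resize(cv2.convertScaleAbs(g[175:290,230:400],alpha=2.2,beta=20),None,fx=4.6,fy=4.6,interpolation=2)
print(w2.shape)
cv2.imwrite("pics/w5c.png",w2);cv2.imwrite("pics/pin5.png",b)
```

```text
t [ 1.3 -7.6 -1.6] w [ 0. -0. -0.] | pos [ 0.4715 -0.2801  0.2584] yclose 72.98 tilt [0.     0.0005] q7 1.813512318094894 F [0.3486 0.2444 0.1216] grip 0.5001874082440921 0.0 time 10.6667
[301.4928 240.9499]
[318.5992 233.3052]
(529, 782, 3)
```

View pics/w5c.png

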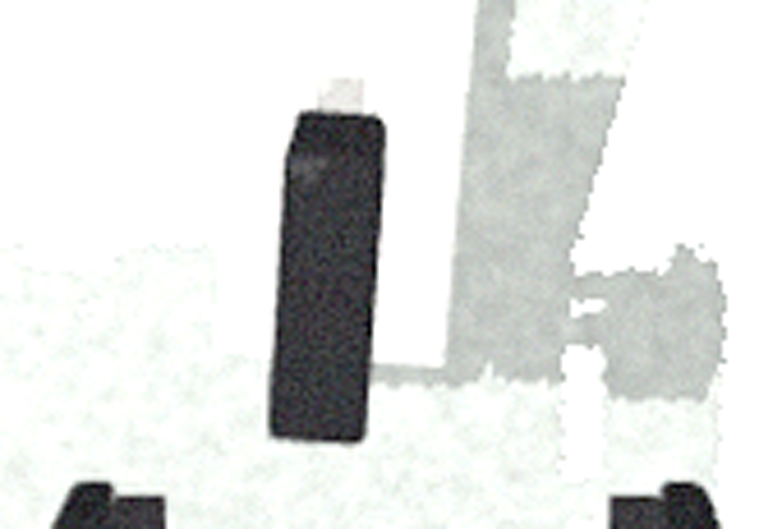

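Crop: handle top face with corners near (289,150), (268,438), (364,441) and (383,153) in the crop (4.6x, offset 230,175).

Run:
```python
from h import *
W=dict(np.load("w5.npz"))
P=np.array([atz(W,230+x/4.6,175+y/4.6,.152)[:2] for x,y in((289,150),(268,438),(364,441),(383,153))])
print(P,P.mean(0))
for i,j in((0,1),(3,2),(0,3),(1,2)):d=P[j]-P[i];print(np.linalg.norm(d),np.degrees(np.arctan2(d[1],d[0])))
inc([*P.mean(0),.26],73)
```

```text
[[ 0.4429 -0.2875]
 [ 0.4866 -0.3051]
 [ 0.4916 -0.2905]
 [ 0.4475 -0.2738]] [ 0.4671 -0.2892]
0.04710204248646593 -21.922078271261753
0.047069446789436524 -20.724331918048122
0.01448335676639883 71.17961931047327
0.015468136219890202 71.14102298672151
t [ 1.4 -9.3 -1.6] w [ 0.     0.    -0.001] | pos [ 0.4712 -0.2807  0.2584] yclose 72.92 tilt [0.0001 0.0003] q7 1.8136135438329706 F [-0.7845 -0.2902 -0.2569] grip 0.4961880439888743 0.0 time 10.7667
```

Emit:
jog_arm(
  increments=[
    {"tx": 0.9, "ty": -9.7, "tz": 25, "wx": 0, "wy": 0, "wz": 0.06, "gripper": 0.5},
    {"tx": 0.9, "ty": -9.7, "tz": 50, "wx": 0, "wy": 0, "wz": 0.06, "gripper": 0.5},
    {"tx": 0.9, "ty": -9.7, "tz": 70, "wx": 0, "wy": 0, "wz": 0.06, "gripper": 0.5},
    {"tx": 0.9, "ty": -9.7, "tz": 85, "wx": 0, "wy": 0, "wz": 0.06, "gripper": 0.5},
    {"tx": 0.9, "ty": -9.7, "tz": 95, "wx": 0, "wy": 0, "wz": 0.06, "gripper": 0.5},
  ],
)

```text
time: 11.18
position: [0.4664, -0.2898, 0.1617]
tool_rot: [-0.561, -3.089, -0.001]
ft_force: [0.0, 0.2, 0.4]
grip_width: 0.503
grip_force: 0.0
```

Emit:
jog_arm(
  increments=[
    {"tx": 0, "ty": 0, "tz": 12, "wx": 0, "wy": 0, "wz": 0, "gripper": 0.5},
    {"tx": 0, "ty": 0, "tz": 26, "wx": 0, "wy": 0, "wz": 0, "gripper": 0.5},
    {"tx": 0, "ty": 0, "tz": 40, "wx": 0, "wy": 0, "wz": 0, "gripper": 0.5},
    {"tx": 0, "ty": 0, "tz": 51, "wx": 0, "wy": 0, "wz": 0, "gripper": 0.5},
    {"tx": 0, "ty": 0, "tz": 51, "wx": 0, "wy": 0, "wz": 0, "gripper": 0.5},
  ],
)

```text
time: 11.6
position: [0.466, -0.2898, 0.1104]
tool_rot: [-0.561, -3.088, -0.001]
ft_force: [-0.3, 0.7, 0.9]
grip_width: 0.499
grip_force: 0.0
```

Run:
```python
from h import *
inc([.4675,-.2897,.112],69.5)
```

```text
t [-1.4  0.6 -1.6] w [ 0.    -0.003 -0.002] | pos [ 0.466  -0.2898  0.1104] yclose 69.41 tilt [-0.0031  0.0012] q7 1.8434008388604326 F [-0.2577  0.679   0.8856] grip 0.4986345463899667 0.0 time 11.6
```

Emit:
jog_arm(
  increments=[
    {"tx": -1, "ty": 0, "tz": -1, "wx": 0, "wy": 0, "wz": 0, "gripper": 0.4},
    {"tx": -1, "ty": 0, "tz": -1, "wx": 0, "wy": 0, "wz": 0, "gripper": 0.3},
    {"tx": -1, "ty": 0, "tz": -1, "wx": 0, "wy": 0, "wz": 0, "gripper": 0.1},
    {"tx": -1, "ty": 0, "tz": -1, "wx": 0, "wy": 0, "wz": 0, "gripper": 0.1},
    {"tx": -1, "ty": 0, "tz": -1, "wx": 0, "wy": 0, "wz": 0, "gripper": 0.1},
  ],
  grip_force=40,
)

```text
time: 12.02
position: [0.4684, -0.2912, 0.1141]
tool_rot: [0.562, 3.09, 0.0]
ft_force: [0.2, -0.2, -0.2]
grip_width: 0.212
grip_force: 0.0
```

Emit:
jog_arm(
  increments=[
    {"tx": 0, "ty": 0, "tz": 0, "wx": 0, "wy": 0, "wz": 0, "gripper": 0.1},
    {"tx": 0, "ty": 0, "tz": 0, "wx": 0, "wy": 0, "wz": 0, "gripper": 0.1},
    {"tx": 0, "ty": 0, "tz": 0, "wx": 0, "wy": 0, "wz": 0, "gripper": 0.1},
    {"tx": 0, "ty": 0, "tz": 0, "wx": 0, "wy": 0, "wz": 0, "gripper": 0.1},
    {"tx": 0, "ty": 0, "tz": 0, "wx": 0, "wy": 0, "wz": 0, "gripper": 0.1},
  ],
)

```text
time: 12.43
position: [0.4685, -0.2909, 0.114]
tool_rot: [0.562, 3.09, 0.001]
ft_force: [0.9, 0.7, 5.3]
grip_width: 0.179
grip_force: 39.9
```

Run:
```python
from h import *
inc([.4675,-.2897,.112],69.5)
```

```text
t [1.3 0.8 2. ] w [ 0.001  0.001 -0.002] | pos [ 0.4685 -0.2909  0.114 ] yclose 69.39 tilt [0.0011 0.0001] q7 1.8431655947565688 F [0.9126 0.6877 5.3118] grip 0.17913769940566168 39.87797854235396 time 12.4333
```

Emit:
jog_arm(
  increments=[
    {"tx": 0, "ty": 0, "tz": -10, "wx": 0, "wy": 0, "wz": 0, "gripper": 0.1},
    {"tx": 0, "ty": 0, "tz": -25, "wx": 0, "wy": 0, "wz": 0, "gripper": 0.1},
    {"tx": 0, "ty": 0, "tz": -45, "wx": 0, "wy": 0, "wz": 0, "gripper": 0.1},
    {"tx": 0, "ty": 0, "tz": -70, "wx": 0, "wy": 0, "wz": 0, "gripper": 0.1},
    {"tx": 0, "ty": 0, "tz": -100, "wx": 0, "wy": 0, "wz": 0, "gripper": 0.1},
  ],
)

```text
time: 12.85
position: [0.4662, -0.2907, 0.213]
tool_rot: [-0.562, -3.087, -0.0]
ft_force: [0.6, 0.4, -1.9]
grip_width: 0.181
grip_force: 39.9
```

Emit:
jog_arm(
  increments=[
    {"tx": 0, "ty": 0, "tz": -25, "wx": 0, "wy": 0, "wz": -0.1, "gripper": 0.1},
    {"tx": 0, "ty": 0, "tz": -45, "wx": 0, "wy": 0, "wz": -0.2, "gripper": 0.1},
    {"tx": 0, "ty": 0, "tz": -50, "wx": 0, "wy": 0, "wz": -0.3, "gripper": 0.1},
    {"tx": 0, "ty": 0, "tz": -50, "wx": 0, "wy": 0, "wz": -0.4, "gripper": 0.1},
    {"tx": 0, "ty": 0, "tz": -50, "wx": 0, "wy": 0, "wz": -0.5, "gripper": 0.1},
  ],
)

```text
time: 13.27
position: [0.4675, -0.2914, 0.264]
tool_rot: [0.227, -3.133, 0.001]
ft_force: [-0.5, -0.2, -1.8]
grip_width: 0.181
grip_force: 39.9
```

Run:
```python
from h import *
inc([.580,-.065,.265],103)
```

```text
t [-144.   207.9   -1.1] w [-0.001 -0.    -0.082] | pos [ 0.4675 -0.2914  0.264 ] yclose 98.28 tilt [-0.0001 -0.0006] q7 2.2761613308521595 F [-0.4562 -0.2058 -1.7643] grip 0.18064583627462077 39.88625886977225 time 13.2667
```

Emit:
jog_arm(
  increments=[
    {"tx": -20, "ty": 29, "tz": 0, "wx": 0, "wy": 0, "wz": -0.03, "gripper": 0.1},
    {"tx": -40, "ty": 58, "tz": 0, "wx": 0, "wy": 0, "wz": -0.06, "gripper": 0.1},
    {"tx": -60, "ty": 87, "tz": 0, "wx": 0, "wy": 0, "wz": -0.08, "gripper": 0.1},
    {"tx": -80, "ty": 116, "tz": 0, "wx": 0, "wy": 0, "wz": -0.08, "gripper": 0.1},
    {"tx": -100, "ty": 145, "tz": 0, "wx": 0, "wy": 0, "wz": -0.08, "gripper": 0.1},
  ],
)

```text
time: 13.68
position: [0.5465, -0.1324, 0.2633]
tool_rot: [0.344, -3.122, 0.0]
ft_force: [0.4, 0.1, -1.2]
grip_width: 0.182
grip_force: 39.9
```

Run:
```python
from h import *
inc([.584,-.0468,.264],103)
```

```text
t [-55.2  75.4  -0.8] w [-0.    -0.001 -0.007] | pos [ 0.5465 -0.1324  0.2633] yclose 102.57 tilt [-0.001  -0.0004] q7 2.0293615031040826 F [ 0.3601  0.1243 -1.2321] grip 0.1815088536029465 39.8847552937783 time 13.6833
```

Emit:
jog_arm(
  increments=[
    {"tx": -18, "ty": 25, "tz": 0, "wx": 0, "wy": 0, "wz": -0.005, "gripper": 0.1},
    {"tx": -36, "ty": 50, "tz": 0, "wx": 0, "wy": 0, "wz": -0.005, "gripper": 0.1},
    {"tx": -49, "ty": 66, "tz": 0, "wx": 0, "wy": 0, "wz": -0.005, "gripper": 0.1},
    {"tx": -55, "ty": 75, "tz": 0, "wx": 0, "wy": 0, "wz": -0.005, "gripper": 0.1},
    {"tx": -55, "ty": 75, "tz": 0, "wx": 0, "wy": 0, "wz": -0.005, "gripper": 0.1},
  ],
)

```text
time: 14.1
position: [0.5842, -0.0453, 0.2627]
tool_rot: [0.36, -3.119, -0.001]
ft_force: [0.0, 1.0, -0.8]
grip_width: 0.181
grip_force: 39.9
```

Emit:
jog_arm(
  increments=[
    {"tx": 0, "ty": 0, "tz": 0, "wx": 0, "wy": 0, "wz": 0, "gripper": 0.1},
    {"tx": 0, "ty": 0, "tz": 0, "wx": 0, "wy": 0, "wz": 0, "gripper": 0.1},
    {"tx": 0, "ty": 0, "tz": 0, "wx": 0, "wy": 0, "wz": 0, "gripper": 0.1},
    {"tx": 0, "ty": 0, "tz": 0, "wx": 0, "wy": 0, "wz": 0, "gripper": 0.1},
    {"tx": 0, "ty": 0, "tz": 0, "wx": 0, "wy": 0, "wz": 0, "gripper": 0.1},
  ],
)

```text
time: 14.52
position: [0.5837, -0.0496, 0.2637]
tool_rot: [-0.35, 3.122, -0.0]
ft_force: [-0.2, 0.3, -2.0]
grip_width: 0.181
grip_force: 39.9
```

Run:
```python
from h import *
inc([.584,-.0468,.264],103)
```

```text
t [-0.9  2.6 -0.3] w [-0.     0.    -0.004] | pos [ 0.5837 -0.0496  0.2637] yclose 102.79 tilt [ 0.0003 -0.    ] q7 1.8919199901918655 F [-0.2     0.2654 -1.974 ] grip 0.180939346116043 39.88619652576325 time 14.5167
```

Emit:
jog_arm(
  increments=[
    {"tx": -0.9, "ty": 2.6, "tz": 5, "wx": 0, "wy": 0, "wz": -0.004, "gripper": 0.1},
    {"tx": -0.9, "ty": 2.6, "tz": 10, "wx": 0, "wy": 0, "wz": -0.004, "gripper": 0.1},
    {"tx": -0.9, "ty": 2.6, "tz": 15, "wx": 0, "wy": 0, "wz": -0.004, "gripper": 0.1},
    {"tx": -0.9, "ty": 2.6, "tz": 15, "wx": 0, "wy": 0, "wz": -0.004, "gripper": 0.1},
    {"tx": -0.9, "ty": 2.6, "tz": 15, "wx": 0, "wy": 0, "wz": -0.004, "gripper": 0.1},
  ],
)

```text
time: 14.93
position: [0.5839, -0.0454, 0.2477]
tool_rot: [0.359, -3.12, -0.0]
ft_force: [-0.6, -0.3, -1.2]
grip_width: 0.182
grip_force: 39.9
```

Emit:
jog_arm(
  increments=[
    {"tx": 0, "ty": 0, "tz": 0, "wx": 0, "wy": 0, "wz": 0, "gripper": 0.1},
    {"tx": 0, "ty": 0, "tz": 0, "wx": 0, "wy": 0, "wz": 0, "gripper": 0.1},
    {"tx": 0, "ty": 0, "tz": 0, "wx": 0, "wy": 0, "wz": 0, "gripper": 0.1},
    {"tx": 0, "ty": 0, "tz": 0, "wx": 0, "wy": 0, "wz": 0, "gripper": 0.1},
    {"tx": 0, "ty": 0, "tz": 0, "wx": 0, "wy": 0, "wz": 0, "gripper": 0.1},
  ],
)

```text
time: 15.35
position: [0.5844, -0.0455, 0.2486]
tool_rot: [-0.359, 3.121, 0.0]
ft_force: [0.2, -0.6, -1.8]
grip_width: 0.183
grip_force: 39.9
```

Run:
```python
from h import *
inc([.584,-.0468,.249],103)
W=vision.get_image("wrist");g=W["color"];cv2.imwrite("pics/w6.png",g);np.savez("w6.npz",**{k:W[k] for k in W if k!="color"})
p,Ro,_=pose();M=Ro.as_matrix()
for n,q in(("blade tip near",[18,0,104]),("tip near L",[18,2.5,104]),("tip near R",[18,-2.5,104])):print(n,proj(W,p+M@np.array(q)/1000))
X=np.array([np.cos(.227),np.sin(.227),0]);Y=np.array([-X[1],X[0],0])
for c in([.584,-.0468,.115],):
  for a in(-1,1):
    for b in(-1,1):print("slot",a,b,proj(W,np.array(c)+a*.021*X+b*.005*Y))
A=cv2.resize(cv2.convertScaleAbs(g[170:290,250:380],alpha=1.0,beta=10),(520,480),interpolation=2)
B=cv2.imread("pics/pin5.png");B=cv2.resize(B,(270,270))
C=np.zeros((480,790,3),np.uint8);C[:,:520]=A;C[:270,520:]=B
cv2.imwrite("pics/m6.png",C)
```

```text
t [ 0.7 -1.2 -0.4] w [0.    0.    0.002] | pos [ 0.5844 -0.0455  0.2486] yclose 103.13 tilt [0.0003 0.0001] q7 1.892838052651473 F [ 0.1938 -0.6139 -1.8309] grip 0.18308544739261692 39.88608080680969 time 15.35
blade tip near [314.0025 218.5654]
tip near L [317.5359 218.5689]
tip near R [310.4692 218.5618]
slot -1 -1 [306.1627 206.1396]
slot -1 1 [318.9956 206.1802]
slot 1 -1 [306.2769 257.5545]
slot 1 1 [318.6489 257.5939]
```

View pics/m6.png

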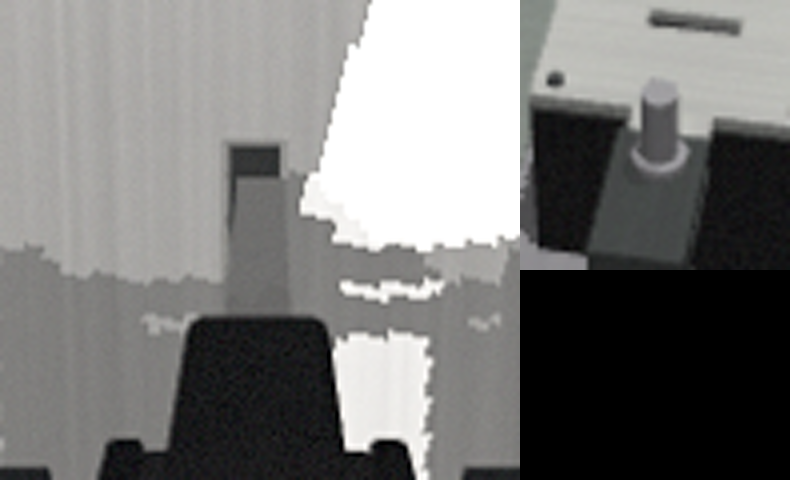

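The pin's flange sits flat on the fork. The slot's near end is at full pixel (307–320.5, 206) and the blade tip at (309–321, 214), so about 1 mm of correction is needed towards −y of the tool.

Emit:
jog_arm(
  increments=[
    {"tx": 0.6, "ty": -1.2, "tz": 4, "wx": 0, "wy": 0, "wz": 0, "gripper": 0.1},
    {"tx": 0.6, "ty": -1.2, "tz": 8, "wx": 0, "wy": 0, "wz": 0, "gripper": 0.1},
    {"tx": 0.6, "ty": -1.2, "tz": 12, "wx": 0, "wy": 0, "wz": 0, "gripper": 0.1},
    {"tx": 0.6, "ty": -1.2, "tz": 14, "wx": 0, "wy": 0, "wz": 0, "gripper": 0.1},
    {"tx": 0.6, "ty": -1.2, "tz": 14, "wx": 0, "wy": 0, "wz": 0, "gripper": 0.1},
  ],
)

```text
time: 15.82
position: [0.5835, -0.0467, 0.2335]
tool_rot: [0.359, -3.12, -0.0]
ft_force: [0.3, -0.1, -1.5]
grip_width: 0.185
grip_force: 39.9
```

Emit:
jog_arm(
  increments=[
    {"tx": 0, "ty": 0, "tz": 0, "wx": 0, "wy": 0, "wz": 0, "gripper": 0.1},
    {"tx": 0, "ty": 0, "tz": 0, "wx": 0, "wy": 0, "wz": 0, "gripper": 0.1},
    {"tx": 0, "ty": 0, "tz": 0, "wx": 0, "wy": 0, "wz": 0, "gripper": 0.1},
    {"tx": 0, "ty": 0, "tz": 0, "wx": 0, "wy": 0, "wz": 0, "gripper": 0.1},
    {"tx": 0, "ty": 0, "tz": 0, "wx": 0, "wy": 0, "wz": 0, "gripper": 0.1},
  ],
)

```text
time: 16.23
position: [0.5841, -0.0468, 0.2347]
tool_rot: [-0.359, 3.121, 0.0]
ft_force: [0.3, -0.2, -1.8]
grip_width: 0.18
grip_force: 39.9
```

Run:
```python
from h import *
inc([.584,-.0467,.234],103)
```

```text
t [0.1 0.1 0.7] w [-0.     0.     0.002] | pos [ 0.5841 -0.0468  0.2347] yclose 103.14 tilt [0.0004 0.0001] q7 1.8973285191558937 F [ 0.2785 -0.1708 -1.8006] grip 0.17986126894422486 39.88614149739867 time 16.2333
```

Emit:
jog_arm(
  increments=[
    {"tx": 0, "ty": 0, "tz": 4, "wx": 0, "wy": 0, "wz": 0, "gripper": 0.1},
    {"tx": 0, "ty": 0, "tz": 8, "wx": 0, "wy": 0, "wz": 0, "gripper": 0.1},
    {"tx": 0, "ty": 0, "tz": 12, "wx": 0, "wy": 0, "wz": 0, "gripper": 0.1},
    {"tx": 0, "ty": 0, "tz": 15, "wx": 0, "wy": 0, "wz": 0, "gripper": 0.1},
    {"tx": 0, "ty": 0, "tz": 18, "wx": 0, "wy": 0, "wz": 0, "gripper": 0.1},
  ],
)

```text
time: 16.65
position: [0.5838, -0.0468, 0.2158]
tool_rot: [0.359, -3.12, -0.0]
ft_force: [-0.7, -0.2, 4.2]
grip_width: 0.184
grip_force: 39.9
```

Emit:
jog_arm(
  increments=[
    {"tx": 0, "ty": 0, "tz": 2, "wx": 0, "wy": 0, "wz": 0, "gripper": 0.1},
    {"tx": 0, "ty": 0, "tz": 4, "wx": 0, "wy": 0, "wz": 0, "gripper": 0.1},
    {"tx": 0, "ty": 0, "tz": 6, "wx": 0, "wy": 0, "wz": 0, "gripper": 0.1},
    {"tx": 0, "ty": 0, "tz": 6, "wx": 0, "wy": 0, "wz": 0, "gripper": 0.1},
    {"tx": 0, "ty": 0, "tz": 6, "wx": 0, "wy": 0, "wz": 0, "gripper": 0.1},
  ],
)

```text
time: 17.07
position: [0.5852, -0.0465, 0.211]
tool_rot: [-0.359, 3.118, -0.0]
ft_force: [2.9, -0.3, -0.2]
grip_width: 0.178
grip_force: 40.0
```

Run:
```python
from h import *
inc([.584,-.0467,.211],103);print(ctrl.get_state()["torque"])
```

```text
t [ 1.2  0.1 -0. ] w [-0.     0.003  0.003] | pos [ 0.5852 -0.0465  0.211 ] yclose 103.15 tilt [0.003  0.0003] q7 1.9019209738193843 F [ 2.9395 -0.303  -0.2426] grip 0.17819728882835828 39.984264615923166 time 17.0667
[ 0.1878 -0.8788  0.038 ]
```

Emit:
jog_arm(
  increments=[
    {"tx": -0.8, "ty": 0, "tz": 0, "wx": 0, "wy": 0, "wz": 0, "gripper": 0.1},
    {"tx": -1.6, "ty": 0, "tz": 0, "wx": 0, "wy": 0, "wz": 0, "gripper": 0.1},
    {"tx": -1.8, "ty": 0, "tz": 3, "wx": 0, "wy": 0, "wz": 0, "gripper": 0.1},
    {"tx": -1.8, "ty": 0, "tz": 6, "wx": 0, "wy": 0, "wz": 0, "gripper": 0.1},
    {"tx": -1.8, "ty": 0, "tz": 8, "wx": 0, "wy": 0, "wz": 0, "gripper": 0.1},
  ],
)

```text
time: 17.48
position: [0.5856, -0.0463, 0.2018]
tool_rot: [0.359, -3.121, -0.0]
ft_force: [1.0, -0.3, -1.3]
grip_width: 0.185
grip_force: 40.0
```

Run:
```python
from h import *
inc([.584,-.0467,.159],103);print(ctrl.get_state()["torque"])
```

```text
t [ 1.7 -0.  42.8] w [ 0.    -0.     0.002] | pos [ 0.5856 -0.0463  0.2018] yclose 103.14 tilt [-0.0004  0.0001] q7 1.9039873927436 F [ 1.0335 -0.2762 -1.2981] grip 0.18458512754654738 39.983470207080245 time 17.4833
[ 0.1916 -0.5604  0.0075]
```

Emit:
jog_arm(
  increments=[
    {"tx": -0.5, "ty": 0, "tz": 6, "wx": 0, "wy": 0, "wz": 0, "gripper": 0.1},
    {"tx": -0.5, "ty": 0, "tz": 14, "wx": 0, "wy": 0, "wz": 0, "gripper": 0.1},
    {"tx": -0.5, "ty": 0, "tz": 22, "wx": 0, "wy": 0, "wz": 0, "gripper": 0.1},
    {"tx": -0.5, "ty": 0, "tz": 30, "wx": 0, "wy": 0, "wz": 0, "gripper": 0.1},
    {"tx": -0.5, "ty": 0, "tz": 36, "wx": 0, "wy": 0, "wz": 0, "gripper": 0.1},
  ],
)

```text
time: 17.9
position: [0.5855, -0.0463, 0.1648]
tool_rot: [0.359, -3.119, -0.0]
ft_force: [0.6, -0.1, -1.3]
grip_width: 0.18
grip_force: 40.0
```

Emit:
jog_arm(
  increments=[
    {"tx": 0, "ty": 0, "tz": 6, "wx": 0, "wy": 0, "wz": 0, "gripper": 0.1},
    {"tx": 0, "ty": 0, "tz": 12, "wx": 0, "wy": 0, "wz": 0, "gripper": 0.1},
    {"tx": 0, "ty": 0, "tz": 18, "wx": 0, "wy": 0, "wz": 0, "gripper": 0.1},
    {"tx": 0, "ty": 0, "tz": 23, "wx": 0, "wy": 0, "wz": 0, "gripper": 0.1},
    {"tx": 0, "ty": 0, "tz": 26, "wx": 0, "wy": 0, "wz": 0, "gripper": 0.1},
  ],
)

```text
time: 18.32
position: [0.5858, -0.0463, 0.1396]
tool_rot: [0.359, -3.12, -0.0]
ft_force: [-0.5, 0.2, -1.9]
grip_width: 0.179
grip_force: 40.0
```

Emit:
jog_arm(
  increments=[
    {"tx": 0, "ty": 0, "tz": 0, "wx": 0, "wy": 0, "wz": 0, "gripper": 0.1},
    {"tx": 0, "ty": 0, "tz": 0, "wx": 0, "wy": 0, "wz": 0, "gripper": 0.1},
    {"tx": 0, "ty": 0, "tz": 0, "wx": 0, "wy": 0, "wz": 0, "gripper": 0.1},
    {"tx": 0, "ty": 0, "tz": 0, "wx": 0, "wy": 0, "wz": 0, "gripper": 0.1},
    {"tx": 0, "ty": 0, "tz": 0, "wx": 0, "wy": 0, "wz": 0, "gripper": 0.1},
  ],
)

```text
time: 18.73
position: [0.5865, -0.0463, 0.1409]
tool_rot: [-0.359, 3.12, 0.0]
ft_force: [0.0, 0.0, -0.6]
grip_width: 0.18
grip_force: 40.0
```

Run:
```python
from h import *
for i in range(4):
    vision.get_image("top");inc([.584,-.0467,.139],103);print(ctrl.get_state()["torque"])
```

```text
t [2.5 0.1 1.8] w [-0.     0.001  0.002] | pos [ 0.5864 -0.0463  0.1408] yclose 103.14 tilt [0.0006 0.0001] q7 1.9207339805700814 F [-0.6915 -0.327  -1.3098] grip 0.1783578837089638 39.98313557356596 time 18.7833
[ 0.0444  0.0395 -0.0147]
t [2.4 0.2 1.7] w [-0.     0.     0.002] | pos [ 0.5864 -0.0463  0.1407] yclose 103.13 tilt [0.0005 0.0001] q7 1.9207288799705928 F [-0.4606 -0.0554 -1.656 ] grip 0.18132588266635286 39.98316763434559 time 18.8333
[0.0856 0.0379 0.0111]
t [2.4 0.1 1.7] w [0.    0.    0.002] | pos [ 0.5863 -0.0463  0.1407] yclose 103.13 tilt [0.0004 0.0001] q7 1.9207111893226214 F [ 0.3159  1.0286 -0.9154] grip 0.182470192585002 39.983237511478364 time 18.8833
[0.1158 0.0256 0.0048]
t [2.3 0.1 1.6] w [0.    0.    0.002] | pos [ 0.5863 -0.0463  0.1406] yclose 103.13 tilt [0.0003 0.0001] q7 1.9207258803890725 F [ 0.375  -0.4506 -0.6243] grip 0.18164137946697348 39.983246396295726 time 18.9333
[0.0642 0.0328 0.0026]
```

Emit:
jog_arm(
  increments=[
    {"tx": 0, "ty": 0, "tz": 0.8, "wx": 0, "wy": 0, "wz": 0, "gripper": 0.1},
    {"tx": 0, "ty": 0, "tz": 1.6, "wx": 0, "wy": 0, "wz": 0, "gripper": 0.1},
    {"tx": 0, "ty": 0, "tz": 1.6, "wx": 0, "wy": 0, "wz": 0, "gripper": 0.1},
    {"tx": 0, "ty": 0, "tz": 1.6, "wx": 0, "wy": 0, "wz": 0, "gripper": 0.1},
    {"tx": 0, "ty": 0, "tz": 1.6, "wx": 0, "wy": 0, "wz": 0, "gripper": 0.1},
  ],
)

```text
time: 19.35
position: [0.5862, -0.0463, 0.1388]
tool_rot: [0.359, -3.121, -0.0]
ft_force: [0.1, 0.2, -1.5]
grip_width: 0.183
grip_force: 40.0
```

Emit:
jog_arm(
  increments=[
    {"tx": 0, "ty": 0, "tz": 0, "wx": 0, "wy": 0, "wz": 0, "gripper": 0.1},
    {"tx": 0, "ty": 0, "tz": 0, "wx": 0, "wy": 0, "wz": 0, "gripper": 0.1},
    {"tx": 0, "ty": 0, "tz": 0, "wx": 0, "wy": 0, "wz": 0, "gripper": 0.1},
    {"tx": 0, "ty": 0, "tz": 0, "wx": 0, "wy": 0, "wz": 0, "gripper": 0.1},
    {"tx": 0, "ty": 0, "tz": 0, "wx": 0, "wy": 0, "wz": 0, "gripper": 0.1},
  ],
)

```text
time: 19.77
position: [0.5863, -0.0463, 0.1389]
tool_rot: [-0.359, 3.121, 0.0]
ft_force: [0.6, 0.3, -1.5]
grip_width: 0.182
grip_force: 40.0
```

Run:
```python
from h import *
F=[]
for i in range(8):
    vision.get_image("top");s=ctrl.get_state();F.append(np.r_[s["position"],s["ft_force"],s["torque"]])
print(np.mean(F,0))
W=vision.get_image("wrist");g=W["color"];cv2.imwrite("pics/w7.png",g)
p,Ro,_=pose();M=Ro.as_matrix()
# handle underside near edge / top near edge expected rows vs dark-run in column
for n,q in(("handle top near edge",[24,0,-38]),("handle bottom near edge",[24,0,4]),("slot end",[21,0,24])):print(n,proj(W,p+M@np.array(q)/1000))
u=int(proj(W,p+M@np.array([24,0,4])/1000)[0]);print(u,g[150:300:2,u].mean(1).astype(int))
```

```text
[ 0.5862 -0.0463  0.1389  0.0201  0.1176 -1.752   0.0464  0.0177 -0.0072]
handle top near edge [313.8575 285.1618]
handle bottom near edge [313.915  250.7293]
slot end [313.9281 245.1382]
313 [ 68 170 165 166 167 164 166 167 166 164 165 167 163 167 165 162 164 165
 163 165 166 165 164 163 162 162 162 164 163 165 160 162 161 162 161 163
 161 161 160 159 160 159 161 158 152 124  94  98  98  78   9  10  16  18
  14  19  17  11  14  17   7  19  16  17  13  18  20  18  13  16  12  12
  17  20  22]
```

Run:
```python
from bench import ctrl
print(ctrl.close_job())
```

```text
the job is handed in; nothing more can be done
None
```

I seated the pin on the fork and let it go, and handed the job in at about 20 s with the carrier gripped upright in the slot, no side load measured and its sample at view height to about 1 mm by my estimate (the verdict was not shown).

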